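# Level a display shelf with its screw foot and hold the spirit level down

### The arm

A 6-joint arm with a two-finger parallel gripper is mounted at the origin on the work surface. World frame = base frame: x ahead of the robot, y to its left, z up, the work surface at z = 0. Lengths are in m, angles in rad, forces in N, time in s.
With the tool pointing down it reaches from about 0.375 to 0.9 m from the base axis. Payload 3.1 kg.
Tool frame: the origin (TCP) lies midway between the tips of the shut fingers; the grasp point (between the pads) lies 19 mm behind it; x points along the fingers, z is the direction in which the jaws open and shut, and the axes are right-handed (so a half turn about x gives the same grasp; the last joint's range is limited). The gripper opens to 87 mm and grips with 3 to 60 N. Pads are 19 mm wide; open, the fingers measure 117 mm over their backs; the gripper's body (75 mm by 190 mm) begins 51 mm behind the grasp point.
Start: joints at [-0.178, 0.527, 1.433, -0, 1.181, -0.178], TCP at [0.625, 0, 0.223] pointing down, gripper open.
Joint ranges: [-3.08, 3.08], [-0.75, 2.2], [0.22, 2.44], [-1.43, 4.57], [0, 2.65], [-2.85, 2.85]. Speed limits (rad/s): [2.79, 2.79, 3.14, 3.14, 3.14, 3.14].

### API

Orientations are given as a unit quaternion [x, y, z, w].
In Python, from rig import robot, optics, workorder gives the robot as it stands.
- The arm moves only by the tool arm_command, never from a script. Its argument "plan" is a list of rows, each a list of 7 numbers: the shift along the tool's x, y, z in cm, then the turn, a rotation vector about the tool's x, y, z in rad, then the finger opening in cm, from 0 to 8.7. In form: [[x, y, z, ax, ay, az, gripper], ...]. A call has 1 to 12 rows; each row shifts and turns the pose as measured when the row begins, along the tool's axes as they then stand; what a row does not reach is not made up. A row lasts 1/8 s, in which the tool goes at most 62.5 mm and 10.7 degrees, less where a joint would pass 70% of its speed; a pose out of reach is approached as far as the arm can. A call with a gripper value outside its range is refused whole. The fingers move at their own pace and stop on an object; "grip_force" is the grip in N (left out, the last holds). Time passes only in rows, so rows that do not move let the fingers close. It gives the time, the measured TCP pose, the force and the opening at its end, in the units of the state.
- robot.get_obs(): the state, without advancing time (a new reading comes with each control period).
- optics.camera(name): name is "scene" or "side" or "wrist"; returns (picture, depth): 420x560x3 uint8, blue, green, red; 420x560 float32, m along the optical axis (not along the pixel's ray), 0 where there is no reading.
- optics.camera_info(name): a dict with "mtx" (3x3 intrinsics, pixels), "position" and "rotation" of the camera in the world; the wrist camera has in their place "tool_from_camera" (4x4, takes a point from camera to tool coordinates, whose origin is the TCP and whose axes are the tool frame's). Camera axes: x right, y down, z forward; pixel columns grow to the right and rows downward; lengths in m; the calibration is good to about 2 mm. A picture is of the moment at which its call begins: read the wrist's pose just before it. camera_info takes no time and is no camera call.
- workorder.hand_in(): hands the job in, once; it reports no verdict.
The state is a dict: "time": time; "q": joint angles; "joint_velocities": joint speeds; "joint_torque": joint torques, N m; "position": TCP position; "tool_rot": TCP orientation; "ft_force": force on the tool from outside, world axes, zero at the start; "moment": the same for the moment, N m; "grip_width": finger opening in m.
Only numpy, scipy, OpenCV 4.12 (cv2) and the standard library are available. Lean on these libraries where they do the work, as an engineer would, in place of code of your own. Each camera call takes 0.05 s, during which the arm holds its last target. There are 200 camera calls.

### The job

This little display shelf sags at its screw-foot end: lay the spirit level flat on the shelf board, along it, and then turn the black knob of the screw foot until the bubble rests between its two lines. Then press the spirit level firmly down onto the board with the fingers and finish still pressing, bubble centred, so that I can lock the foot. Leave the mug, the tin and the bowl as they are.

Things in the scene. Friction and masses are not known exactly. Their poses are not given: they have to be found in the camera images.
- board: Shelf board of pale wood, 360 x 130 x 22 mm, top about 88 mm above the table, hinged on a low black iron trestle, with a screw foot near its other end. Origin: on the hinge axis, mid-width, on the underside. z up (top face at z = 22 mm), x along the board away from the foot. It spans x = -330 to 30, y = -65 to 65 mm. Its stand is fixed to the table.
- board_free (a point): Middle of the free part of the board's top face, at x = -120 mm, z = 22 mm in the board's frame (same axes): a good place for the middle of the level. The knob's axis is 160 mm from here along -x. At the start the board slopes by 0.45 to 1.1 degrees, always low at the foot end.
- knob (a point): Middle of the screw foot's round black fluted knob: 42 mm diameter, 30 mm tall (110 to 140 mm above the table, 17 mm or more clear of the board), upright axis; it does not rise or sink. Turned clockwise seen from above it raises the foot end of the board by 0.008 rad per rad; 1 to 2.4 rad are needed. Stiff (0.12 N m), stays where left.
- level: Spirit level: aluminium bar 180 x 26 x 42 mm (along its x, y, z), about 0.33 kg, upright on the table at the start. Origin: centre of its underside, z up. Solid bar up to z = 28 mm; on it two end blocks, 55 mm long, flat tops at z = 42 mm, and between them the pale yellow-green vial, 13 mm thick, top at z = 41 mm. Either end may point either way.
- level_end_a (a point): Centre of the flat top of the level's end block at its -x end (x = -62.5 mm, z = 42 mm in the level's frame): a good place to press.
- level_end_b (a point): The same at its +x end (x = 62.5 mm).
- bubble (a joint): Bubble's middle along the level's x, m; 0 = centred, stops at +-0.022. Whitish, 20 mm long, seen from above; the two black lines round the vial are 13 mm either side of the middle. It runs to the higher end: 12 mm per degree, so 5.5 mm per rad of the knob with the level along the board. Settles in about 2 s. Within 3 mm of 0 counts as centred.
- mug: Bystander: white ceramic mug, 76 mm diameter, 85 mm tall; origin at the centre of its underside.
- tin: Bystander: dark steel tin, 68 mm diameter, 100 mm tall; origin at the centre of its underside.
- bowl: Bystander: dark wooden bowl, 120 mm across, 50 mm high; origin at the centre of its underside.
Things that resemble listed ones, but are neither listed nor needed, are in the scene too. There is more than one size of the level; the job needs the middle-sized.

How it is judged:
By the outcome, as a careful person would: the job done as asked, in the order asked, and still so for the second after the job is handed in, while the arm keeps its last pose, push and grip.
It also fails if it takes over 72 s, if anything falls off the work surface, if the arm or the gripper's body presses on something with over 40 N, if the wrist force passes 120 N, or if a joint passes its speed limit or range.

## Working session

There is one attempt and no reset: what is moved stays moved. The work goes in short steps, Python scripts to look and compute and a tool call to move; the robot and the scene stay as the last step left them, time stands still between calls to the robot, and variables do not carry over. Pictures are saved under pics/ and viewed, about 8 in all and at most 12, crops included, and the job is handed in when it is done.

Besides the shell and the picture viewer there is one more tool, called after ">>>" in YAML: its name, and indented under it one key for each argument. arm_command: Moves the arm, as the interface text tells. Its arguments: {"type":"object","properties":{"plan":{"type":"array"},"grip_force":{"type":"number"}},"required":["plan"]}

```bash
ls; mkdir -p pics; cat > h.py <<'E'
import numpy as np, cv2
from rig import robot, optics, workorder
from scipy.spatial.transform import Rotation as R
def cam(name):
    o=robot.get_obs(); im,d=optics.camera(name); i=optics.camera_info(name); K=np.array(i["mtx"])
    if name=="wrist":
        T=np.eye(4);T[:3,:3]=R.from_quat(o["tool_rot"]).as_matrix();T[:3,3]=o["position"]
        T=T@np.array(i["tool_from_camera"])
    else:
        T=np.eye(4);r=np.array(i["rotation"]);T[:3,:3]=r if r.shape==(3,3) else R.from_quat(r).as_matrix();T[:3,3]=i["position"]
    return im,d,K,T
def pts(d,K,T):
    v,u=np.indices(d.shape); c=np.stack([(u-K[0,2])/K[0,0]*d,(v-K[1,2])/K[1,1]*d,d],-1)
    return c@T[:3,:3].T+T[:3,3]
def ray(u,v,z,K,T):
    r=T[:3,:3]@np.linalg.solve(K,[u,v,1.]); return T[:3,3]+r*(z-T[2,3])/r[2]
E
python3 - <<'E'
from h import *
o=robot.get_obs();print({k:np.round(v,3) for k,v in o.items()})
for n in ("scene","side","wrist"):
    im,d,K,T=cam(n);cv2.imwrite(f"pics/{n}0.png",im);np.savez(f"{n}0.npz",im=im,d=d,K=K,T=T);print(n,K.round(1).tolist(),T.round(3).tolist())
a=cv2.imread("pics/scene0.png")
E
```

```text
pics
{'time': np.float64(0.0), 'q': array([-0.179,  0.528,  1.434, -0.   ,  1.181, -0.178]), 'joint_velocities': array([ 0.001,  0.   , -0.   , -0.002,  0.001,  0.001]), 'joint_torque': array([-1.0000e-03, -4.4005e+01, -1.7659e+01,  6.3000e-02,  5.8000e-02,
       -0.0000e+00]), 'position': array([0.624, 0.   , 0.222]), 'tool_rot': array([0.   , 0.708, 0.   , 0.706]), 'ft_force': array([-0.021,  0.174,  0.096]), 'moment': array([-0.024,  0.003, -0.035]), 'grip_width': np.float64(0.087)}
scene [[387.6, 0.0, 277.7], [0.0, 387.6, 209.2], [0.0, 0.0, 1.0]] [[0.202, 0.601, -0.773, 1.138], [0.979, -0.137, 0.15, -0.14], [-0.016, -0.787, -0.616, 0.663], [0.0, 0.0, 0.0, 1.0]]
side [[524.9, 0.0, 285.6], [0.0, 524.9, 196.0], [0.0, 0.0, 1.0]] [[0.913, -0.268, 0.307, -0.006], [-0.408, -0.592, 0.695, -1.057], [-0.004, -0.76, -0.65, 1.08], [0.0, 0.0, 0.0, 1.0]]
wrist [[352.8, 0.0, 282.3], [0.0, 352.8, 208.3], [0.0, 0.0, 1.0]] [[1.0, 0.0, -0.002, 0.625], [-0.0, -0.965, -0.261, 0.071], [-0.003, 0.261, -0.965, 0.384], [0.0, 0.0, 0.0, 1.0]]
```

View pics/scene0.png

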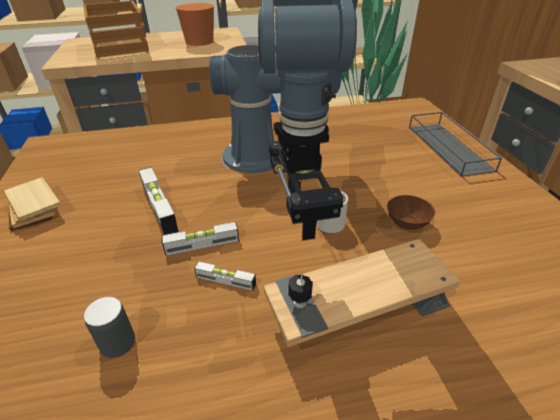

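View pics/wrist0.png

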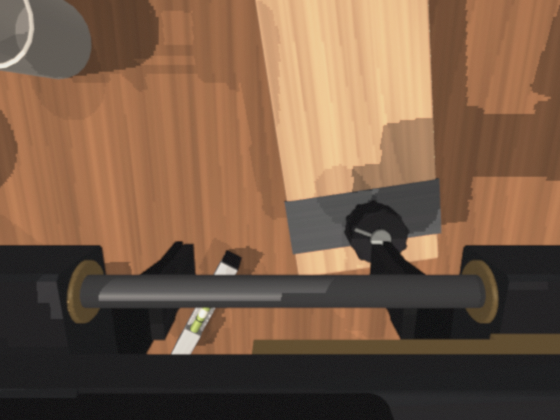

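The scene view shows three levels, at about (158,200), (201,239) and (225,276). The knob is at (300,290), the board runs to the right of it, and the tin is at (110,327). The wrist view shows the board, the knob at (377,235), and the mug. Next I'll measure the levels.

```bash
python3 - <<'E'
from h import *
for n in ("scene","side"):
    z=np.load(n+"0.npz");im,d,K,T=z["im"],z["d"],z["K"],z["T"];P=pts(d,K,T)
    ok=(d>0)&(P[...,0]>.25)&(P[...,0]<1.)&(abs(P[...,1])<.65)&(P[...,2]>.012)&(P[...,2]<.16)
    k,l,s,c=cv2.connectedComponentsWithStats(ok.astype(np.uint8))
    for i in range(1,k):
        if s[i,4]<60: continue
        q=P[l==i];t=q[q[:,2]>np.percentile(q[:,2],95)-.018]
        (cx,cy),(w,h),a=cv2.minAreaRect((t[:,:2]*1000).astype(np.float32))
        print(n,c[i].round(),s[i,4],"zmax",q[:,2].max().round(3),"rect",round(cx),round(cy),round(w),round(h),round(a))
    hsv=cv2.cvtColor(im,cv2.COLOR_BGR2HSV)
    m=cv2.inRange(hsv,(26,100,90),(45,255,255))&(ok*255).astype(np.uint8)
    k,l,s,c=cv2.connectedComponentsWithStats(m)
    for i in range(1,k):
        if s[i,4]>8: print(" vial",c[i].round(1),s[i,4],P[l==i].mean(0).round(4))
    kn=(P[...,2]>.125)&(P[...,2]<.145)&ok&(im.max(2)<60); q=P[kn]
    if len(q): print(" knob",len(q),np.median(q,0).round(3),cv2.minEnclosingCircle((q[:,:2]*1000).astype(np.float32)))
    b=(abs(P[...,2]-.086)<.006)&ok&(hsv[...,2]>120)
    q=P[b]
    if len(q): print(" board",len(q),cv2.minAreaRect((q[:,:2]*1000).astype(np.float32)),np.linalg.lstsq(np.c_[q[:,:2],np.ones(len(q))],q[:,2],rcond=None)[0])
E
```

```text
scene [467. 164.] 68 zmax 0.055 rect 273 620 55 25 67
scene [336. 217.] 375 zmax 0.087 rect 407 171 16 62 74
scene [410. 211.] 1124 zmax 0.053 rect 441 339 116 118 64
scene [164. 214.] 574 zmax 0.063 rect 301 -281 106 38 15
scene [199. 237.] 1147 zmax 0.047 rect 406 -193 30 182 4
scene [357. 290.] 11033 zmax 0.145 rect 698 -18 42 44 32
scene [225. 275.] 719 zmax 0.035 rect 537 -147 138 23 61
scene [109. 326.] 2089 zmax 0.103 rect 651 -367 65 64 61
 vial [157.4 197.6] 20 [ 0.2574 -0.2947  0.0565]
 vial [208.1 232.2] 51 [ 0.4063 -0.172   0.0386]
 vial [191.5 235.5] 52 [ 0.4093 -0.2123  0.0385]
 vial [217.2 270.6] 33 [ 0.5298 -0.1611  0.0299]
 vial [230.1 273.4] 29 [ 0.5445 -0.1341  0.03  ]
 knob 253 [ 0.711 -0.014  0.139] ((698.4569702148438, -17.7774600982666), 21.210538864135742)
 board 8602 ((676.845703125, -34.808929443359375), (354.5747985839844, 641.251220703125), 25.758352279663086) [-0.00431446  0.00744647  0.08896211]
side [336. 166.] 3145 zmax 0.145 rect 692 -23 43 42 26
side [239. 150.] 585 zmax 0.054 rect 435 337 123 120 31
side [245. 186.] 808 zmax 0.087 rect 389 146 80 93 33
side [330. 240.] 286 zmax 0.036 rect 533 -149 145 20 61
side [296. 265.] 743 zmax 0.047 rect 401 -195 29 186 4
side [410. 273.] 999 zmax 0.105 rect 643 -372 66 64 75
side [274. 297.] 849 zmax 0.065 rect 298 -285 102 39 15
 vial [330.8 232.5] 10 [ 0.5422 -0.134   0.0301]
 vial [330.3 240.6] 9 [ 0.526  -0.1619  0.0302]
 vial [290.8 254.8] 29 [ 0.3996 -0.1727  0.0382]
 vial [298.3 264.9] 32 [ 0.403  -0.2133  0.0376]
 vial [260.  302.1] 53 [ 0.2603 -0.2977  0.0544]
 knob 98 [ 0.688 -0.031  0.136] ((691.49853515625, -22.41746711730957), 21.532846450805664)
 board 2194 ((643.9417114257812, -12.763885498046875), (370.8968200683594, 581.2515258789062), 28.676546096801758) [0.0051407  0.0052433  0.08091866]
```

View pics/side0.png

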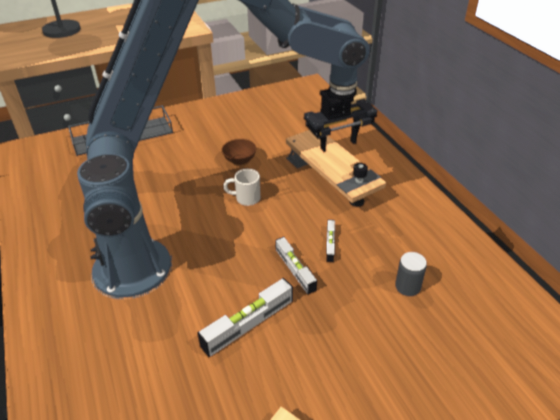

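Only the level at scene (201,239) matches 180 x 26 x 42 mm. It measures 182 x 30 x 45, centred at about (0.404,-0.194). The other two are about 138 and 230 mm long. Next I'll find the board axis.

```bash
python3 - <<'E'
from h import *
for n in ("scene","side","wrist"):
    z=np.load(n+"0.npz");im,d,K,T=z["im"],z["d"],z["K"],z["T"];P=pts(d,K,T)
    b=((abs(P[...,2]-.086)<.008)&(d>0)&(P[...,0]>.5)&(P[...,0]<.9)&(P[...,1]>-.12)&(P[...,1]<.4)).astype(np.uint8)
    b=cv2.morphologyEx(b,cv2.MORPH_OPEN,np.ones((3,3)))
    k,l,s,c=cv2.connectedComponentsWithStats(b);i=1+s[1:,4].argmax();q=P[l==i]
    (cx,cy),(w,h),a=cv2.minAreaRect((q[:,:2]*1000).astype(np.float32))
    pl=np.linalg.lstsq(np.c_[q[:,:2]-[.65,.1],np.ones(len(q))],q[:,2],rcond=None)[0]
    print(n,len(q),(cx,cy),(w,h),a,pl.round(4), np.linalg.eigh(np.cov(q[:,:2].T))[1][:,1])
    kn=(P[...,2]>.13)&(P[...,2]<.148)&(d>0)&(abs(P[...,0]-.695)<.04)&(abs(P[...,1]+.02)<.04); q=P[kn]
    print(" knob",len(q),cv2.minEnclosingCircle((q[:,:2]*1000).astype(np.float32)) if len(q) else 0)
E
```

```text
scene 9595 (678.364990234375, 111.01998138427734) (134.66761779785156, 360.1658935546875) 8.346200942993164 [-0.0086  0.0066  0.0871] [-0.1760686  0.9843779]
 knob 433 ((696.8997192382812, -16.827045440673828), 22.498929977416992)
side 2484 (671.7354125976562, 108.43476104736328) (138.2509002685547, 364.61761474609375) 9.363431930541992 [0.001  0.0052 0.0848] [-0.18808619  0.98215253]
 knob 125 ((693.34912109375, -20.182397842407227), 23.032306671142578)
wrist 39202 (686.4933471679688, 48.93616485595703) (134.8353729248047, 232.8351593017578) 8.236637115478516 [-0.0015  0.0075  0.0865] [-0.18047382  0.98357979]
 knob 2123 ((695.671142578125, -16.840351104736328), 22.076751708984375)
```

>>> arm_command:
  plan:
    - [0, 0, 0, 0, 0, 0, 6.0]
    - [0, 0, 0, 0, 0, 0, 6.0]

```text
time: 0.4
position: [0.624, 0.0002, 0.2212]
tool_rot: [0.0, 0.708, 0.0, 0.706]
ft_force: [0.0, 0.7, 0.2]
grip_width: 0.0742
```

>>> arm_command:
  plan:
    - [0, -3.4, -4.4, 0, 0, 0, 6.0]
    - [0, -3.4, -4.4, 0, 0, 0, 6.0]
    - [0, -3.4, -4.4, 0, 0, 0, 6.0]
    - [0, -3.4, -4.4, 0, 0, 0, 6.0]
    - [0, -3.4, -4.4, -0.075, 0, 0, 6.0]
    - [0, 0, 0, 0, 0, 0, 6.0]

```text
time: 1.15
position: [0.4003, -0.175, 0.2216]
tool_rot: [-0.029, 0.706, 0.027, 0.707]
ft_force: [0.5, 1.2, -0.3]
grip_width: 0.06
```

```bash
cat > lev.py <<'E'
from h import *
def level(ztop, name, tol=.008, region=None):
    im,d,K,T=cam("wrist");P=pts(d,K,T);cv2.imwrite(f"pics/{name}.png",im)
    b=((abs(P[...,2]-ztop)<tol)&(d>0)).astype(np.uint8)
    k,l,s,c=cv2.connectedComponentsWithStats(b)
    for i in range(1,k):
        if s[i,4]>300:
            q=P[l==i];print(c[i].round(),s[i,4],np.median(q[:,2]).round(4),[np.round(x,1) for x in cv2.minAreaRect((q[:,:2]*1000).astype(np.float32))])
    hsv=cv2.cvtColor(im,cv2.COLOR_BGR2HSV);m=cv2.inRange(hsv,(26,90,80),(45,255,255))
    k,l,s,c=cv2.connectedComponentsWithStats(m)
    for i in range(1,k):
        if s[i,4]>30: print("vial",c[i].round(1),s[i].tolist(),ray(*c[i],ztop-.003,K,T).round(4))
    return im,d,K,T,P
if __name__=="__main__":
    o=robot.get_obs();print(o["time"],o["position"].round(4),R.from_quat(o["tool_rot"]).as_matrix().round(3).tolist())
    level(.042,"w1")
E
python3 lev.py
```

```text
1.15 [ 0.4003 -0.175   0.2216] [[0.002, -0.079, 0.997], [-0.003, 0.997, 0.079], [-1.0, -0.003, 0.002]]
[284. 188.] 3419 0.0416 [array([ 403.3, -185.6]), array([ 26.3, 167. ]), np.float64(4.0)]
vial [425.7 153.5] [417, 144, 19, 20, 172] [ 0.537  -0.1313  0.039 ]
vial [283.4 183.5] [278, 171, 12, 27, 304] [ 0.4016 -0.1716  0.039 ]
vial [405.5 180.1] [397, 170, 18, 20, 161] [ 0.5219 -0.1587  0.039 ]
vial [283. 224.] [278, 211, 11, 26, 270] [ 0.4046 -0.2138  0.039 ]
```

View pics/w1.png

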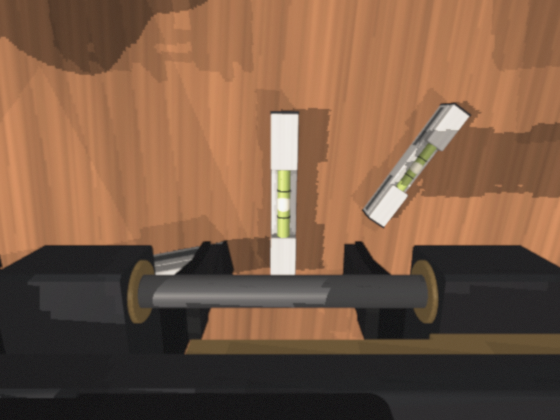

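>>> arm_command:
  plan:
    - [3, -1.8, 0.15, 0, 0, 0, 5.0]
    - [6, 0, 0, 0, 0, 0, 5.0]
    - [6, 0, 0, 0, 0, 0, 5.0]
    - [4, 0, 0, 0, 0, 0, 5.0]
    - [0, 0, 0, 0, 0, 0, 5.0]
  grip_force: 25

```text
time: 1.82
position: [0.419, -0.1963, 0.0291]
tool_rot: [-0.035, 0.699, 0.024, 0.713]
ft_force: [0.1, -0.2, -0.1]
grip_width: 0.0499
```

```bash
cat > st.py <<'E'
from h import *
o=robot.get_obs();M=R.from_quat(o["tool_rot"]).as_matrix()
print(o["time"],"pos",o["position"].round(4),"q",o["q"].round(3),"F",o["ft_force"].round(1),"w",o["grip_width"].round(4));print(M.round(3).tolist())
E
python3 st.py; sed -i 's/level(.042,"w1")/level(.042,"w2")/' lev.py; python3 lev.py
```

```text
1.825 [ 0.419  -0.1963  0.0291] [[0.021, -0.084, 0.996], [-0.014, 0.996, 0.085], [-1.0, -0.016, 0.019]]
[248. 140.] 11344 0.0417 [array([ 401.1, -151. ]), array([27. , 99.2]), np.float64(4.8)]
[220. 257.] 403 0.0423 [array([ 392.3, -192.9]), array([ 7.3, 17.9]), np.float64(36.6)]
[344. 256.] 410 0.042 [array([ 445. , -188.7]), array([17.9,  7.5]), np.float64(64.5)]
[250. 326.] 1315 0.0407 [array([ 405.6, -224.5]), array([25.6, 18.2]), np.float64(3.6)]
vial [548.6 157.3] [528, 132, 32, 45, 636] [ 0.5297 -0.1339  0.039 ]
vial [520.1 192.9] [509, 182, 24, 22, 234] [ 0.5215 -0.1505  0.039 ]
vial [249.4 211.3] [236, 190, 28, 45, 1150] [ 0.402  -0.1685  0.039 ]
vial [504.8 211.7] [486, 195, 39, 36, 712] [ 0.5169 -0.1596  0.039 ]
vial [249.9 241.9] [237, 235, 26, 14, 306] [ 0.403 -0.183  0.039]
vial [250.5 317.3] [239, 308, 24, 21, 464] [ 0.4057 -0.2223  0.039 ]Traceback (most recent call last):
  File "st.py", line 3, in <module>
    print(o["time"],"pos",o["position"].round(4),"q",o["q"].round(3),"F",o["ft_force"].round(1),"w",o["grip_width"].round(4));print(M.round(3).tolist())
                                                                                                    ^^^^^^^^^^^^^^^^^^^^^
AttributeError: 'float' object has no attribute 'round'
```

View pics/w2.png

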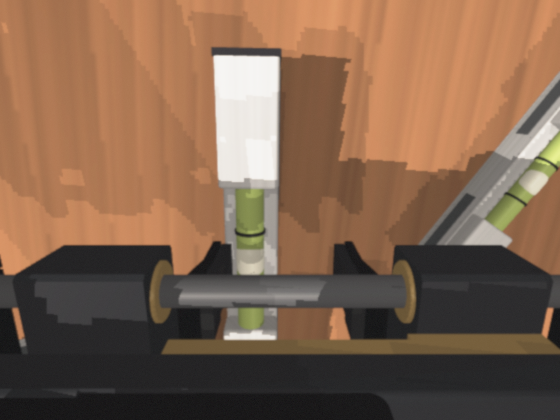

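The wrist view shows the left finger above the edge of the bar next to the vial, with the tool about 15 mm too far in +x and tilted by about 1 degree. Fast rows drift, so I'll back up and correct with slower ones.

>>> arm_command:
  plan:
    - [-2, 0, 0, 0, 0, 0, 5.0]
    - [0, 0.1, -1.5, 0, 0.02, 0.016, 5.0]
    - [0, 0, 0, 0, 0, 0, 5.0]

```text
time: 2.25
position: [0.4059, -0.1948, 0.0493]
tool_rot: [-0.031, 0.706, 0.031, 0.707]
ft_force: [-0.4, -0.4, 0.2]
grip_width: 0.0499
```

```bash
sed -i 's/o\["grip_width"\].round(4)/round(float(o["grip_width"]),4)/' st.py; python3 st.py
```

```text
2.25 pos [ 0.4059 -0.1948  0.0493] q [-0.697  0.622  2.005  0.     0.514 -0.785] F [-0.4 -0.4  0.2] w 0.0499
[[0.0, -0.088, 0.996], [-0.0, 0.996, 0.088], [-1.0, -0.0, 0.0]]
```

>>> arm_command:
  plan:
    - [1.0, 0.05, -0.2, 0.01, 0, 0, 5.0]
    - [1.0, 0, 0, 0, 0, 0, 5.0]
    - [1.0, 0, 0, 0, 0, 0, 5.0]
    - [0.8, 0, 0, 0, 0, 0, 5.0]
    - [0, 0, 0, 0, 0, 0, 5.0]

```text
time: 2.88
position: [0.4035, -0.1942, 0.0072]
tool_rot: [-0.026, 0.707, 0.027, 0.706]
ft_force: [0.4, 0.1, -0.8]
grip_width: 0.0501
```

```bash
python3 st.py
```

```text
2.875 pos [ 0.4035 -0.1942  0.0072] q [-6.990e-01  7.160e-01  2.023e+00  1.000e-03  4.040e-01 -7.760e-01] F [ 0.4  0.1 -0.8] w 0.0501
[[-0.001, -0.076, 0.997], [0.001, 0.997, 0.076], [-1.0, 0.001, -0.001]]
```

>>> arm_command:
  plan:
    - [0, 0, 0, 0, 0, 0, 2.0]
    - [0, 0, 0, 0, 0, 0, 2.0]
    - [0, 0, 0, 0, 0, 0, 2.0]
    - [0, 0, 0, 0, 0, 0, 2.0]
    - [-1.5, 0, 0, 0, 0, 0, 2.0]
    - [-3, 0, 0, 0, 0, 0, 2.0]
    - [-3, 0, 0, 0, 0, 0, 2.0]
    - [-3, 0, 0, 0, 0, 0, 2.0]
    - [-3, 0, 0, 0, 0, 0, 2.0]
    - [-3, 0, 0, 0, 0, 0, 2.0]
    - [-2, 0, 0, 0, 0, 0, 2.0]
    - [0, 0, 0, 0, 0, 0, 2.0]

```text
time: 4.38
position: [0.4006, -0.1918, 0.1956]
tool_rot: [-0.024, 0.709, 0.029, 0.704]
ft_force: [0.8, -0.0, -3.4]
grip_width: 0.0258
```

```bash
python3 st.py
```

```text
4.375 pos [ 0.4006 -0.1918  0.1956] q [-6.990e-01  3.320e-01  1.893e+00  1.000e-03  9.260e-01 -7.760e-01] F [ 0.8 -0.  -3.4] w 0.0258
[[-0.007, -0.076, 0.997], [0.007, 0.997, 0.076], [-1.0, 0.007, -0.007]]
```

>>> arm_command:
  plan:
    - [-0.5, 3.1, 2.97, 0, -0.006, -0.008, 2.0]
    - [-0.5, 3.1, 2.97, 0, 0, 0, 2.0]
    - [0, 3.1, 2.97, 0, 0, 0, 2.0]
    - [0, 3.1, 2.97, 0, 0, 0, 2.0]
    - [0, 3.1, 2.97, 0, 0, 0, 2.0]
    - [0, 3.1, 2.97, 0, 0, 0, 2.0]
    - [0, 3.1, 2.97, 0, 0, 0, 2.0]
    - [0, 3.1, 2.97, 0, 0, 0, 2.0]
    - [0, 3.1, 2.97, 0, 0, 0, 2.0]
    - [0, 3.1, 2.97, 0, 0, 0, 2.0]
    - [0, 0, 0, -0.068, 0, 0, 2.0]
    - [0, 0, 0, 0, 0, 0, 2.0]

```text
time: 5.88
position: [0.6677, 0.1519, 0.1757]
tool_rot: [-0.048, 0.72, 0.052, 0.69]
ft_force: [-0.2, -0.7, -3.3]
grip_width: 0.0257
```

```bash
python3 st.py; python3 - <<'E'
from h import *
im,d,K,T=cam("wrist");cv2.imwrite("pics/w3.png",im);P=pts(d,K,T)
b=((abs(P[...,2]-.087)<.008)&(d>0)).astype(np.uint8)
b=cv2.morphologyEx(b,cv2.MORPH_OPEN,np.ones((3,3)))
k,l,s,c=cv2.connectedComponentsWithStats(b);i=1+s[1:,4].argmax();q=P[l==i]
print(cv2.minAreaRect((q[:,:2]*1000).astype(np.float32)),np.median(q[:,2]))
E
```

```text
5.875 pos [0.6677 0.1519 0.1757] q [ 0.058  0.676  1.278  0.006  1.23  -0.086] F [-0.2 -0.7 -3.3] w 0.0257
[[-0.043, -0.141, 0.989], [0.003, 0.99, 0.142], [-0.999, 0.009, -0.042]]
((662.3870849609375, 198.2484130859375), (130.43582153320312, 184.3094482421875), 8.900399208068848) 0.08747592701788243
```

View pics/w3.png

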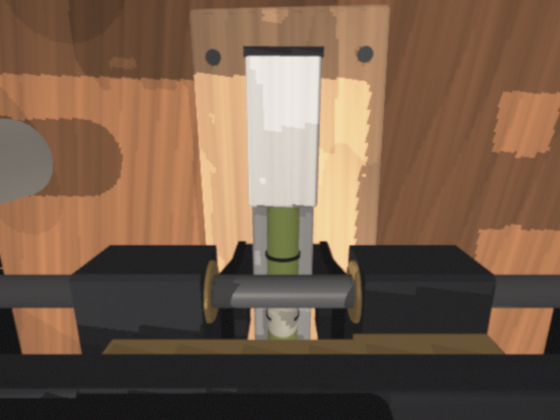

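The wrist view shows the level square in the grip and parallel to the board. I'll correct the tilt and position, then lower it.

>>> arm_command:
  plan:
    - [0, -1.2, 0.2, 0, -0.042, -0.009, 2.0]
    - [1.5, 0, 0, 0, 0, 0, 2.0]
    - [1.5, 0, 0, 0, 0, 0, 2.0]
    - [1.5, 0, 0, 0, 0, 0, 2.0]
    - [1.0, 0, 0, 0, 0, 0, 2.0]
    - [0, 0, 0, 0, 0, 0, 2.0]

```text
time: 6.68
position: [0.6679, 0.1394, 0.112]
tool_rot: [-0.047, 0.708, 0.049, 0.702]
ft_force: [-0.2, -0.2, -4.7]
grip_width: 0.026
```

```bash
python3 st.py
```

```text
6.675 pos [0.6679 0.1394 0.112 ] q [ 0.041  0.732  1.361  0.002  1.058 -0.096] F [-0.2 -0.2 -4.7] w 0.026
[[-0.009, -0.136, 0.991], [0.002, 0.991, 0.136], [-1.0, 0.003, -0.008]]
```

>>> arm_command:
  plan:
    - [0.5, 0, 0.4, -0.007, -0.008, -0.003, 2.0]
    - [0.4, 0, 0, 0, 0, 0, 2.0]
    - [0.3, 0, 0, 0, 0, 0, 2.0]
    - [0, 0, 0, 0, 0, 0, 2.0]

```text
time: 7.18
position: [0.6734, 0.1404, 0.1005]
tool_rot: [-0.051, 0.704, 0.051, 0.707]
ft_force: [-0.3, 0.6, -3.3]
grip_width: 0.0261
```

>>> arm_command:
  plan:
    - [0.3, 0, 0, 0, 0, 0, 2.0]
    - [0.3, 0, 0, 0, 0, 0, 2.0]
    - [0, 0, 0, 0, 0, 0, 2.0]

```text
time: 7.55
position: [0.674, 0.1404, 0.0951]
tool_rot: [-0.051, 0.704, 0.051, 0.707]
ft_force: [-0.3, -0.3, -2.6]
grip_width: 0.0261
```

>>> arm_command:
  plan:
    - [0.15, 0, 0, 0, 0, 0, 2.0]
    - [0, 0, 0, 0, 0, 0, 2.0]

```text
time: 7.8
position: [0.674, 0.1404, 0.0948]
tool_rot: [-0.051, 0.703, 0.051, 0.707]
ft_force: [-0.7, 0.3, -2.5]
grip_width: 0.0256
```

>>> arm_command:
  plan:
    - [0.2, 0, 0, 0, 0, 0, 2.0]
    - [0, 0, 0, 0, 0, 0, 2.0]

```text
time: 8.05
position: [0.6742, 0.1404, 0.0948]
tool_rot: [-0.051, 0.703, 0.051, 0.707]
ft_force: [0.1, 0.3, -2.5]
grip_width: 0.0256
```

>>> arm_command:
  plan:
    - [0.4, 0, 0, 0, 0, 0, 2.0]
    - [0, 0, 0, 0, 0, 0, 2.0]

```text
time: 8.3
position: [0.6749, 0.1405, 0.095]
tool_rot: [-0.051, 0.702, 0.051, 0.708]
ft_force: [-0.2, 0.4, -4.0]
grip_width: 0.0256
```

```bash
python3 st.py; python3 - <<'E'
from h import *
for n in ("side",):
    im,d,K,T=cam(n)
    cv2.imwrite("pics/s4.png",cv2.resize(im[100:240,240:420],None,fx=4,fy=4,interpolation=cv2.INTER_CUBIC))
E
```

```text
8.3 pos [0.6749 0.1405 0.095 ] q [ 4.400e-02  7.560e-01  1.364e+00 -1.000e-03  1.014e+00 -1.010e-01] F [-0.2  0.4 -4. ] w 0.0256
[[0.008, -0.144, 0.99], [-0.0, 0.99, 0.144], [-1.0, -0.001, 0.008]]
```

View pics/s4.png

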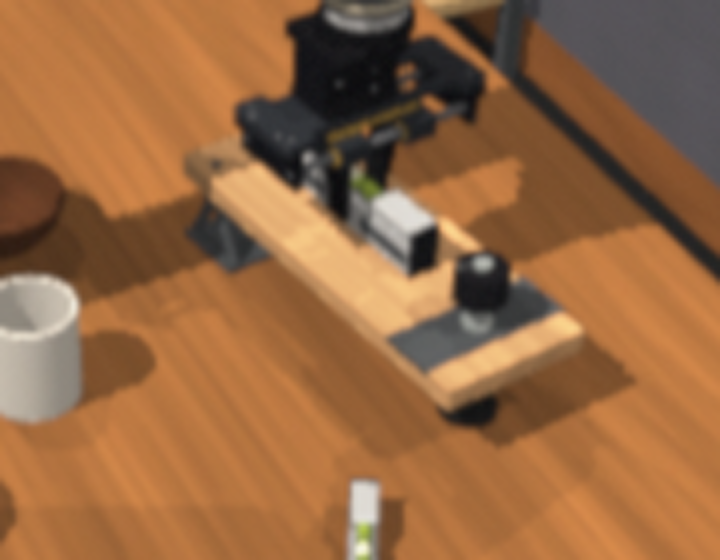

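>>> arm_command:
  plan:
    - [0.5, 0, 0, 0, 0.008, 0, 2.0]
    - [0.3, 0, 0, 0, 0, 0, 2.0]

```text
time: 8.6
position: [0.6751, 0.1405, 0.0943]
tool_rot: [-0.052, 0.705, 0.05, 0.705]
ft_force: [-4.6, 0.1, 11.7]
grip_width: 0.0256
```

```bash
python3 st.py; sed -i 's/level(.042,"w2")/level(.130,"w5",.005)/' lev.py; python3 lev.py
```

```text
8.6 pos [0.6751 0.1405 0.0943] q [ 0.044  0.76   1.357 -0.003  1.025 -0.099] F [-4.6  0.1 11.7] w 0.0256
[[0.0, -0.145, 0.989], [-0.002, 0.989, 0.145], [-1.0, -0.002, -0.0]]
8.6 [0.6751 0.1405 0.0943] [[0.0, -0.145, 0.989], [-0.002, 0.989, 0.145], [-1.0, -0.002, -0.0]]
[283. 141.] 13670 0.1292 [array([668.3, 190.7]), array([27. , 83.9]), np.float64(8.7)]
[282. 323.] 808 0.1271 [array([677.4, 127.1]), array([12.2, 16.8]), np.float64(10.9)]
vial [282.3 233.1] [267, 209, 31, 50, 1476] [0.6715 0.1667 0.127 ]
vial [282.  263.7] [268, 261, 29, 5, 96] [0.6732 0.154  0.127 ]
vial [281.8 313.3] [268, 308, 30, 13, 303] [0.6763 0.132  0.127 ]
vial [282.  331.3] [269, 322, 28, 18, 445] [0.6776 0.1236 0.127 ]
```

Contact is confirmed, at +12 N and with the block top at 0.129. I'll release, go up, and look down from a spot where the vial is clear of the fingers.

>>> arm_command:
  plan:
    - [-0.2, 0, 0, 0, 0, 0, 5.0]
    - [0, 0, 0, 0, 0, 0, 5.0]
    - [0, 0, 0, 0, 0, 0, 5.0]
    - [0, 0, 0, 0, 0, 0, 5.0]
    - [-1.0, 0, 0, 0, 0, 0, 5.0]
    - [-2.5, 0, 0, 0, 0, 0, 5.0]
    - [-3, 0, 0, 0, 0, 0, 5.0]
    - [-3, -2, 0, 0, 0, 0, 7.5]
    - [0, -5, 0, 0, 0, 0, 7.5]
    - [0, -4, 0, 0, 0, 0, 7.5]
    - [0, -4, 0, 0, 0, 0, 7.5]
    - [0, 0, 0, 0, 0, 0, 7.5]

```text
time: 10.15
position: [0.7001, -0.0111, 0.1982]
tool_rot: [-0.054, 0.702, 0.051, 0.708]
ft_force: [-0.6, 0.3, -0.0]
grip_width: 0.0746
```

```bash
python3 st.py;  sed -i 's/"w5",.005/"w6",.006/' lev.py; python3 lev.py; python3 - <<'E'
from h import *
im,d,K,T=cam("wrist");P=pts(d,K,T)
kn=(P[...,2]>.13)&(P[...,2]<.148)&(d>0)&(abs(P[...,0]-.695)<.04)&(abs(P[...,1]+.02)<.04)&(im.max(2)<80); q=P[kn]
print(" knob",len(q),cv2.minEnclosingCircle((q[:,:2]*1000).astype(np.float32)) if len(q) else 0)
E
```

```text
10.15 pos [ 0.7001 -0.0111  0.1982] q [-0.174  0.653  1.256 -0.002  1.224 -0.321] F [-0.6  0.3 -0. ] w 0.0746
[[0.008, -0.147, 0.989], [-0.004, 0.989, 0.147], [-1.0, -0.005, 0.007]]
10.15 [ 0.7001 -0.0111  0.1982] [[0.008, -0.147, 0.989], [-0.004, 0.989, 0.147], [-1.0, -0.005, 0.007]]
[277.  68.] 4575 0.1282 [array([682.5,  87.3]), array([26.9, 71.9]), np.float64(9.0)]
vial [276.8  13.3] [267, 0, 20, 28, 535] [0.6788 0.1153 0.127 ]
 knob 2530 ((695.5108032226562, -16.483076095581055), 21.897974014282227)
```

View pics/w6.png

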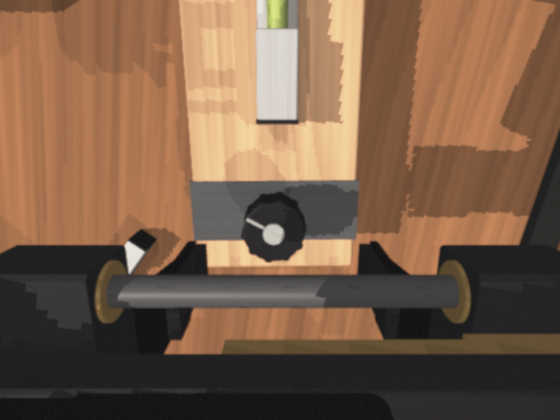

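The view shows the level centred on the board with its near end at row 122, and the knob at (272,230). I'll back off 7 cm to put the whole vial in view and read the bubble numerically.

```bash
cat > bub.py <<'E'
import sys
from h import *
# level axis in the world: centre c, unit u toward +y (board x)
yaw=np.radians(98.6);u=np.array([np.cos(yaw),np.sin(yaw)])
def bubble(c,save=None):
    im,d,K,T=cam("wrist")
    s=np.arange(-.036,.0361,.0005);w=np.linspace(-.003,.003,7);n=np.array([u[1],-u[0]])
    W=np.array([[np.r_[np.array(c)+a*u+b*n,.127] for a in s] for b in w])
    C=(W-T[:3,3])@T[:3,:3];uv=C[...,:2]/C[...,2:]*[K[0,0],K[1,1]]+[K[0,2],K[1,2]]
    p=cv2.remap(im,uv[...,0].astype(np.float32),uv[...,1].astype(np.float32),cv2.INTER_LINEAR)
    if save: cv2.imwrite(save,cv2.resize(p,None,fx=5,fy=20,interpolation=cv2.INTER_NEAREST))
    h=cv2.cvtColor(p,cv2.COLOR_BGR2HSV).astype(float);sat=np.median(h[...,1],0);val=np.median(h[...,2],0)
    print("rows",uv[3,0].round(),uv[3,-1].round())
    for a,x,y in list(zip(s,sat,val))[::2]: print(round(a*1000),int(x),int(y),end=" | ")
    print()
if __name__=="__main__": bubble(eval(sys.argv[1]),sys.argv[2])
E
```

>>> arm_command:
  plan:
    - [0, 3.5, 0, 0, 0, 0, 7.5]
    - [0, 3.5, 0, 0, 0, 0, 7.5]
    - [0, 0, 0, 0, 0, 0, 7.5]

```text
time: 10.62
position: [0.6876, 0.067, 0.198]
tool_rot: [-0.054, 0.703, 0.054, 0.707]
ft_force: [0.8, 0.2, -0.3]
grip_width: 0.0749
```

```bash
sed -i 's/"w6"/"w7"/' lev.py; python3 lev.py; python3 bub.py "(.6745,.1405)" pics/strip1.png
```

```text
10.625 [0.6876 0.067  0.198 ] [[0.006, -0.153, 0.988], [-0.0, 0.988, 0.153], [-1.0, -0.001, 0.006]]
[280. 122.] 7228 0.1283 [array([677.6, 126.2]), array([ 26.8, 150.7]), np.float64(8.0)]
vial [279.9  63. ] [271, 45, 19, 37, 669] [0.6713 0.1665 0.127 ]
vial [279.4 116.4] [271, 106, 18, 21, 346] [0.6758 0.135  0.127 ]
vial [279.3 143.4] [271, 128, 18, 32, 555] [0.6783 0.1182 0.127 ]
rows [278. 162.] [278.  43.]
-36 19 199 | -35 20 192 | -34 35 168 | -33 95 176 | -32 109 186 | -31 109 180 | -30 109 186 | -29 110 187 | -28 110 188 | -27 111 188 | -26 110 188 | -25 109 188 | -24 109 189 | -23 110 189 | -22 109 190 | -21 110 189 | -20 109 178 | -19 109 179 | -18 109 191 | -17 110 190 | -16 110 190 | -15 109 190 | -14 107 183 | -13 97 134 | -12 85 99 | -11 107 174 | -10 109 180 | -9 110 176 | -8 111 193 | -7 110 193 | -6 110 192 | -5 110 193 | -4 110 194 | -3 111 193 | -2 110 193 | -1 110 193 | 0 93 189 | 1 46 211 | 2 29 229 | 3 22 235 | 4 22 230 | 5 23 231 | 6 18 235 | 7 17 238 | 8 18 238 | 9 17 238 | 10 17 238 | 11 18 237 | 12 21 236 | 13 28 230 | 14 46 193 | 15 62 97 | 16 96 130 | 17 109 188 | 18 110 192 | 19 110 190 | 20 111 189 | 21 111 187 | 22 111 180 | 23 110 181 | 24 111 191 | 25 110 193 | 26 110 193 | 27 110 192 | 28 110 189 | 29 109 186 | 30 109 186 | 31 109 185 | 32 110 181 | 33 110 181 | 34 109 182 | 35 108 181 | 36 105 178 |
```

The lines are at -12.2 and 15.0 mm, and the visible bubble runs from about 0.7 to 15.7. So it is about 6.9 mm off towards the hinge, which needs about 1.25 rad clockwise. I'll move over the knob and grip it.

>>> arm_command:
  plan:
    - [0, -4.2, -0.2, 0.01, 0, 0, 6.5]
    - [0, -4.3, -0.3, 0, 0, 0, 6.5]
    - [0, 0, 0, 0, 0, 0, 6.5]
  grip_force: 40

```text
time: 11.1
position: [0.6967, -0.0237, 0.1985]
tool_rot: [-0.051, 0.703, 0.049, 0.708]
ft_force: [0.3, 0.4, 0.3]
grip_width: 0.065
```

```bash
python3 st.py
```

```text
11.1 pos [ 0.6967 -0.0237  0.1985] q [-0.193  0.648  1.265 -0.002  1.22  -0.335] F [0.3 0.4 0.3] w 0.065
[[0.008, -0.141, 0.99], [-0.003, 0.99, 0.141], [-1.0, -0.004, 0.008]]
```

>>> arm_command:
  plan:
    - [1.5, 0.6, -0.2, 0, 0.008, 0, 6.5]
    - [2, 0, 0, 0, 0, 0, 6.5]
    - [2, 0, 0, 0, 0, 0, 6.5]
    - [1.5, 0, 0, 0, 0, 0, 6.5]
    - [0, 0, 0, 0, 0, 0, 6.5]

```text
time: 11.72
position: [0.6913, -0.0138, 0.1227]
tool_rot: [-0.052, 0.707, 0.05, 0.703]
ft_force: [-0.6, 0.8, -0.2]
grip_width: 0.065
```

```bash
python3 st.py
```

```text
11.725 pos [ 0.6913 -0.0138  0.1227] q [-0.18   0.729  1.33  -0.004  1.087 -0.322] F [-0.6  0.8 -0.2] w 0.065
[[-0.005, -0.144, 0.99], [-0.002, 0.99, 0.144], [-1.0, -0.001, -0.006]]
```

>>> arm_command:
  plan:
    - [0.6, -0.4, 0.4, 0, -0.005, 0, 6.5]
    - [0, 0, 0, 0, 0, 0, 3.5]
    - [0, 0, 0, 0, 0, 0, 3.5]
    - [0, 0, 0, 0, 0, 0, 3.5]
    - [0, 0, 0, 0, 0, 0, 3.5]
    - [0, 0, 0, 0, 0, 0, 3.5]

```text
time: 12.48
position: [0.6956, -0.0174, 0.1179]
tool_rot: [-0.052, 0.706, 0.05, 0.705]
ft_force: [-0.9, 0.2, -2.0]
grip_width: 0.0412
```

```bash
python3 st.py
```

```text
12.475 pos [ 0.6956 -0.0174  0.1179] q [-0.184  0.739  1.324 -0.003  1.079 -0.328] F [-0.9  0.2 -2. ] w 0.0412
[[-0.001, -0.145, 0.989], [-0.002, 0.989, 0.145], [-1.0, -0.002, -0.001]]
```

Gripped at the knob's width. Now I'll turn it about 1.25 rad clockwise, which is a positive turn about tool x.

>>> arm_command:
  plan:
    - [0, 0, 0, 0.16, 0, 0, 3.5]
    - [0, 0, 0, 0.16, 0, 0, 3.5]
    - [0, 0, 0, 0.16, 0, 0, 3.5]
    - [0, 0, 0, 0.16, 0, 0, 3.5]
    - [0, 0, 0, 0, 0, 0, 3.5]

```text
time: 13.1
position: [0.6954, -0.0173, 0.1179]
tool_rot: [0.178, 0.684, -0.18, 0.684]
ft_force: [-0.3, -0.3, -1.3]
grip_width: 0.0412
```

```bash
python3 st.py
```

```text
13.1 pos [ 0.6954 -0.0173  0.1179] q [-0.184  0.739  1.324 -0.003  1.08   0.33 ] F [-0.3 -0.3 -1.3] w 0.0412
[[-0.002, 0.49, 0.872], [-0.003, 0.872, -0.49], [-1.0, -0.003, -0.0]]
```

>>> arm_command:
  plan:
    - [0, 0, 0, 0.15, 0, 0, 3.5]
    - [0, 0, 0, 0.15, 0, 0, 3.5]
    - [0, 0, 0, 0.15, 0, 0, 3.5]
    - [0, 0, 0, 0.15, 0, 0, 3.5]
    - [0, 0, 0, 0, 0, 0, 3.5]

```text
time: 13.72
position: [0.6953, -0.0172, 0.1179]
tool_rot: [0.373, 0.6, -0.375, 0.6]
ft_force: [-0.4, -0.9, -0.3]
grip_width: 0.0412
```

```bash
python3 st.py
```

```text
13.725 pos [ 0.6953 -0.0172  0.1179] q [-0.184  0.739  1.324 -0.003  1.08   0.932] F [-0.4 -0.9 -0.3] w 0.0412
[[-0.002, 0.897, 0.441], [-0.002, 0.441, -0.897], [-1.0, -0.003, 0.001]]
```

>>> arm_command:
  plan:
    - [0, 0, 0, 0, 0, 0, 5.0]
    - [0, 0, 0, 0, 0, 0, 5.0]
    - [0, 0, 0, 0, 0, 0, 5.0]
    - [-2, 0, 0, 0, 0, 0, 5.0]
    - [-3, 0, 0, 0, 0, 0, 5.0]
    - [-3, 0, 0, -0.16, 0, 0, 5.0]
    - [0, 0, 0, -0.18, 0, 0, 5.0]
    - [0, 0, 0, -0.18, 0, 0, 5.0]
    - [0, 0, 0, -0.18, 0, 0, 5.0]
    - [0, 0, 0, -0.18, 0, 0, 5.0]
    - [0, 0, 0, -0.18, 0, 0, 5.0]
    - [0, 0, 0, -0.18, 0, 0, 5.0]

```text
time: 15.22
position: [0.7018, -0.0173, 0.2173]
tool_rot: [-0.066, 0.697, 0.06, 0.712]
ft_force: [-0.3, -0.7, 1.0]
grip_width: 0.05
```

```bash
python3 st.py
```

```text
15.225 pos [ 0.7018 -0.0173  0.2173] q [-0.183  0.631  1.244 -0.002  1.244 -0.36 ] F [-0.3 -0.7  1. ] w 0.05
[[0.022, -0.177, 0.984], [-0.006, 0.984, 0.177], [-1.0, -0.009, 0.02]]
```

>>> arm_command:
  plan:
    - [0.5, 4.2, 0, 0.03, 0.022, 0, 3.0]
    - [0.5, 4.2, 0, 0, 0, 0, 1.0]
    - [0, 0, 0, 0, 0, 0, 0]
    - [0, 0, 0, 0, 0, 0, 0]
    - [0, 0, 0, 0, 0, 0, 0]

```text
time: 15.85
position: [0.6913, 0.0653, 0.2144]
tool_rot: [-0.056, 0.701, 0.048, 0.709]
ft_force: [-0.3, -0.5, 0.4]
grip_width: 0.0078
```

```bash
sed -i 's/"w7"/"w8"/' lev.py; python3 lev.py; python3 bub.py "(.6745,.1405)" pics/strip2.png
```

```text
15.85 [0.6913 0.0653 0.2144] [[0.011, -0.147, 0.989], [-0.011, 0.989, 0.147], [-1.0, -0.013, 0.01]]
[274. 116.] 6633 0.1297 [array([677.3, 126.9]), array([ 26.8, 150.7]), np.float64(8.2)]
vial [273.4  59.8] [265, 43, 18, 35, 605] [0.6713 0.1672 0.127 ]
vial [273.1  84.2] [265, 79, 18, 12, 191] [0.6732 0.1522 0.127 ]
vial [273.6 132.2] [266, 112, 17, 40, 588] [0.678  0.1213 0.127 ]
rows [273. 156.] [272.  44.]
-36 10 236 | -35 11 233 | -34 19 218 | -33 66 203 | -32 101 224 | -31 103 227 | -30 103 227 | -29 104 228 | -28 104 228 | -27 103 228 | -26 103 228 | -25 106 222 | -24 103 228 | -23 103 228 | -22 103 228 | -21 103 227 | -20 105 221 | -19 107 217 | -18 107 215 | -17 107 214 | -16 105 213 | -15 108 213 | -14 107 214 | -13 107 202 | -12 88 125 | -11 94 128 | -10 107 213 | -9 103 228 | -8 103 228 | -7 104 228 | -6 66 231 | -5 21 241 | -4 8 245 | -3 9 245 | -2 9 245 | -1 9 245 | 0 10 245 | 1 10 245 | 2 10 245 | 3 10 245 | 4 9 245 | 5 12 243 | 6 16 244 | 7 22 241 | 8 58 225 | 9 103 218 | 10 108 215 | 11 108 214 | 12 108 213 | 13 109 212 | 14 108 210 | 15 104 176 | 16 72 103 | 17 101 166 | 18 109 216 | 19 107 217 | 20 107 217 | 21 108 217 | 22 108 218 | 23 109 217 | 24 108 217 | 25 110 213 | 26 110 202 | 27 109 208 | 28 109 217 | 29 108 217 | 30 109 218 | 31 109 217 | 32 109 216 | 33 110 215 | 34 109 215 | 35 108 214 | 36 109 204 |
```

The lines are at -11.5 and 15.8 mm (middle 2.1) and the bubble runs from -5.8 to 8.2 (middle 1.2). It is 0.9 mm off, so it counts as centred. Next I'll press with shut fingers on the end block nearer the foot.

>>> arm_command:
  plan:
    - [1, 1.5, -0.5, 0, 0.009, 0.012, 0]
    - [2, 0, 0, 0, 0, 0, 0]
    - [2, 0, 0, 0, 0, 0, 0]
    - [1.5, 0, 0, 0, 0, 0, 0]
    - [0, 0, 0, 0, 0, 0, 0]

```text
time: 16.58
position: [0.6819, 0.0802, 0.1445]
tool_rot: [-0.05, 0.707, 0.052, 0.704]
ft_force: [0.2, -0.7, 0.7]
grip_width: 0.0006
```

```bash
python3 st.py
```

```text
16.575 pos [0.6819 0.0802 0.1445] q [-0.046  0.697  1.33   0.002  1.119 -0.192] F [ 0.2 -0.7  0.7] w 0.0006
[[-0.005, -0.144, 0.99], [0.002, 0.99, 0.144], [-1.0, 0.003, -0.004]]
```

>>> arm_command:
  plan:
    - [0.6, 0, 0.15, 0, -0.005, 0, 0]
    - [0.5, 0, 0, 0, 0, 0, 0]
    - [0.3, 0, 0, 0, 0, 0, 0]
    - [0.3, 0, 0, 0, 0, 0, 0]

```text
time: 17.08
position: [0.685, 0.0806, 0.1307]
tool_rot: [-0.05, 0.703, 0.052, 0.707]
ft_force: [-5.1, -1.0, 17.8]
grip_width: 0.0006
```

>>> arm_command:
  plan:
    - [0.35, 0, -0.05, 0, 0.005, 0, 0]

```text
time: 17.2
position: [0.685, 0.0806, 0.1306]
tool_rot: [-0.05, 0.705, 0.052, 0.706]
ft_force: [-5.5, 0.4, 16.3]
grip_width: 0.0003
```

```bash
python3 st.py; sed -i 's/"w8"/"w9"/' lev.py; python3 lev.py; python3 bub.py "(.6745,.1405)" pics/strip3.png; python3 st.py
```

```text
17.2 pos [0.685  0.0806 0.1306] q [-0.046  0.715  1.336  0.003  1.089 -0.191] F [-5.5  0.4 16.3] w 0.0003
[[0.002, -0.144, 0.99], [0.002, 0.99, 0.144], [-1.0, 0.002, 0.002]]
17.2 [0.685  0.0806 0.1306] [[0.002, -0.144, 0.99], [0.002, 0.99, 0.144], [-1.0, 0.002, 0.002]]
[280. 116.] 9470 0.1294 [array([675.2, 142.5]), array([ 26.1, 108.4]), np.float64(8.3)]
vial [279.7  73.9] [266, 49, 28, 51, 1317] [0.6714 0.1674 0.127 ]
vial [279.6 110.2] [267, 102, 26, 19, 435] [0.6736 0.1521 0.127 ]
vial [279.9 155.1] [267, 148, 26, 14, 279] [0.6766 0.1321 0.127 ]
vial [279.8 184. ] [268, 163, 25, 43, 1026] [0.6785 0.1185 0.127 ]
rows [278. 212.] [277.  52.]
-36 18 137 | -35 19 137 | -34 22 129 | -33 85 120 | -32 111 122 | -31 111 122 | -30 110 121 | -29 110 122 | -28 111 122 | -27 111 122 | -26 111 122 | -25 110 123 | -24 111 131 | -23 112 184 | -22 112 209 | -21 112 211 | -20 111 211 | -19 112 211 | -18 112 210 | -17 112 209 | -16 112 209 | -15 111 204 | -14 112 195 | -13 108 176 | -12 55 78 | -11 103 140 | -10 111 196 | -9 111 210 | -8 111 211 | -7 112 210 | -6 65 213 | -5 24 234 | -4 17 242 | -3 13 244 | -2 11 245 | -1 12 244 | 0 15 242 | 1 15 242 | 2 10 244 | 3 11 244 | 4 11 245 | 5 15 243 | 6 16 244 | 7 20 240 | 8 73 216 | 9 110 211 | 10 110 210 | 11 110 210 | 12 110 209 | 13 109 206 | 14 109 205 | 15 102 165 | 16 42 68 | 17 108 186 | 18 109 203 | 19 109 203 | 20 109 208 | 21 109 208 | 22 109 206 | 23 110 204 | 24 109 205 | 25 111 205 | 26 108 220 | 27 106 223 | 28 105 223 | 29 107 217 | 30 105 223 | 31 106 224 | 32 105 223 | 33 106 224 | 34 106 223 | 35 106 224 | 36 105 223 | 
17.3 pos [0.685  0.0806 0.1307] q [-0.046  0.715  1.336  0.003  1.089 -0.191] F [-4.   0.5 12.4] w 0.0008
[[0.002, -0.144, 0.99], [0.002, 0.99, 0.144], [-1.0, 0.002, 0.002]]
```

View pics/w9.png

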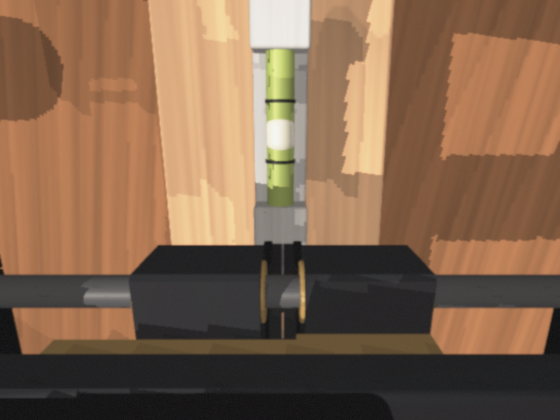

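The bubble sits between the lines (rows 120-150, lines at 100 and 161), about 1 mm off centre while pressed. The force eased to 12 N, so I'll press harder and wait for it to settle.

>>> arm_command:
  plan:
    - [0.6, 0, 0, 0, 0, 0, 0]
    - [0.6, 0, 0, 0, 0, 0, 0]

```text
time: 17.55
position: [0.6861, 0.0807, 0.1308]
tool_rot: [-0.051, 0.703, 0.052, 0.708]
ft_force: [-8.4, -0.2, 24.1]
grip_width: 0.0007
```

```bash
python3 - <<'E'
from h import *
for i in range(8):
    optics.camera("side"); o=robot.get_obs(); print(round(o["time"],2),o["position"].round(4),o["ft_force"].round(1))
E
```

```text
17.6 [0.686  0.0807 0.1308] [-8.3 -0.5 22.6]
17.65 [0.686  0.0807 0.1308] [-9.3  0.1 23.1]
17.7 [0.6859 0.0807 0.1308] [-8.3 -1.2 23.1]
17.75 [0.6859 0.0807 0.1308] [-8.5  0.3 23.1]
17.8 [0.6859 0.0807 0.1308] [-8.9  0.  23.4]
17.85 [0.6859 0.0807 0.1308] [-8.2 -1.8 22.8]
17.9 [0.6859 0.0807 0.1308] [-8.   0.4 22.6]
17.95 [0.6859 0.0807 0.1308] [-8.9 -0.5 22.4]
```

>>> arm_command:
  plan:
    - [0.6, 0, -0.2, 0, 0.005, 0, 0]

```text
time: 18.08
position: [0.6849, 0.0806, 0.1306]
tool_rot: [-0.052, 0.703, 0.051, 0.707]
ft_force: [-5.3, 1.3, 18.9]
grip_width: 0.0006
```

```bash
python3 - <<'E'
from h import *
for i in range(30):
    optics.camera("side"); o=robot.get_obs()
    if i%6==5: print(round(o["time"],2),o["position"].round(4),o["ft_force"].round(1))
E
sed -i 's/"w9"/"w10"/' lev.py; python3 lev.py; python3 bub.py "(.6745,.1405)" pics/strip4.png
```

```text
18.38 [0.6851 0.0806 0.1306] [-6.3  0.9 20.6]
18.68 [0.6851 0.0806 0.1306] [-6.3  0.8 21.4]
18.98 [0.6851 0.0806 0.1306] [-7.3  1.  20.7]
19.27 [0.6851 0.0806 0.1306] [-6.1  0.5 20.2]
19.57 [0.6851 0.0806 0.1306] [-6.  -0.1 19.8]
19.575 [0.6851 0.0806 0.1306] [[0.006, -0.145, 0.989], [0.0, 0.989, 0.145], [-1.0, -0.001, 0.006]]
[280. 116.] 9467 0.1294 [array([675.3, 142.5]), array([ 26.1, 108.1]), np.float64(8.3)]
vial [279.7  73.8] [266, 49, 28, 51, 1328] [0.6714 0.1674 0.127 ]
vial [279.6 109.8] [267, 102, 26, 18, 415] [0.6736 0.1523 0.127 ]
vial [279.9 154.7] [267, 147, 26, 15, 300] [0.6766 0.1323 0.127 ]
vial [279.6 184. ] [267, 163, 26, 43, 1025] [0.6785 0.1185 0.127 ]
rows [278. 212.] [277.  52.]
-36 18 138 | -35 19 137 | -34 24 129 | -33 86 120 | -32 111 122 | -31 111 122 | -30 111 122 | -29 110 122 | -28 111 122 | -27 110 121 | -26 111 122 | -25 110 123 | -24 110 126 | -23 111 178 | -22 112 198 | -21 111 210 | -20 112 211 | -19 113 210 | -18 111 211 | -17 111 211 | -16 112 210 | -15 112 205 | -14 113 194 | -13 106 174 | -12 60 81 | -11 103 145 | -10 111 198 | -9 111 211 | -8 112 211 | -7 111 211 | -6 92 211 | -5 32 229 | -4 19 241 | -3 15 244 | -2 11 244 | -1 11 244 | 0 11 244 | 1 10 244 | 2 10 244 | 3 11 245 | 4 11 244 | 5 17 242 | 6 15 243 | 7 18 243 | 8 48 226 | 9 106 211 | 10 110 210 | 11 111 210 | 12 112 210 | 13 109 209 | 14 110 206 | 15 102 160 | 16 39 67 | 17 107 186 | 18 109 208 | 19 109 208 | 20 109 208 | 21 111 208 | 22 111 208 | 23 109 206 | 24 109 206 | 25 109 204 | 26 107 220 | 27 107 222 | 28 106 223 | 29 107 217 | 30 106 223 | 31 105 223 | 32 106 223 | 33 105 223 | 34 106 223 | 35 106 223 | 36 106 223 |
```

The press holds steady at 20 N, and the bubble has settled about 0.7 mm from the middle. Handing in.

```bash
python3 -c "
from rig import workorder
print(workorder.hand_in())"
```

```text
the job is handed in; nothing more can be done
None
```

The shelf is level and I handed the job in with the fingers still pressing on the spirit level.

- **Placing:** I laid the middle-sized spirit level flat along the board, within about 2 mm of the suggested spot.
- **Turning the knob:** I turned it about 1.26 rad clockwise, which brought the bubble from about 7 mm off to about 1 mm off.
- **Pressing:** The shut fingers are on the end block nearer the foot. They push down with a steady 20 N and about 6 N sideways.
- **Last check:** The bubble had settled between its lines, about 0.7 mm from the middle, at 19.6 s on the clock.

**What went wrong:**
- On the first approach to the level, a fast descent drifted about 15 mm and one finger came down over the edge of the bar. I saw no contact force or movement of the level, and I backed off and corrected before gripping.
- The force reading near the board was ambiguous until a firmer push showed 12 N, so the level was put down slightly firmly.

I never moved near the mug, the tin or the bowl, but I did not check them again at the end.

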